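# Capacitors in size order for testing

### The arm

A 7-joint arm with a two-finger parallel gripper is mounted at the origin on the work surface. World frame = base frame: x ahead of the robot, y to its left, z up, the work surface at z = 0. Lengths are in m, angles in rad, forces in N, time in s.
With the tool pointing down it reaches from about 0.4 to 0.9 m from the base axis. Payload 5.6 kg.
Tool frame: the origin (TCP) lies between the finger pads; the fingertips stand 8 mm ahead of it and the grasp point (between the pads) lies 11 mm behind it; z points along the fingers, y is the direction in which the jaws open and shut (so a half turn about z gives the same grasp; the last joint's range is limited). The gripper opens to 92 mm and grips with 3 to 60 N. Pads are 20 mm wide; open, the fingers measure 128 mm over their backs; the gripper's body (75 mm by 189 mm) begins 69 mm behind the grasp point.
Start: joints at [-1.359, 0.468, -0.012, 1.603, 0.006, 1.071, -0.056], TCP at [0.164, 0.629, 0.195] pointing down, gripper open.
Joint ranges: [-2.53, 2.53], [-0.31, 2.02], [-1.57, 1.55], [0.28, 2.44], [-1.29, 4.43], [0.15, 1.84], [-2.92, 2.92]. Speed limits (rad/s): [2.57, 2.57, 3.14, 3.14, 3.14, 3.14, 3.14].

### API

Orientations are given as a 3x3 rotation matrix whose columns are the frame's x, y, z axes.
In Python, from cell import manip gives the robot as it stands.
- The arm moves only by the tool carry_out, never from a script. Its argument "deltas" is a list of rows, each a list of 7 numbers: the shift along the tool's x, y, z in cm, then the turn, a rotation vector about the tool's x, y, z in degrees, then the opening, from -1 (shut) to 1 (fully open). A call has 1 to 20 rows; each row shifts and turns the pose as measured when the row begins, along the tool's axes as they then stand; what a row does not reach is not made up. A row lasts 1/8 s, in which the tool goes at most 62.5 mm and 10.7 degrees, less where a joint would pass 70% of its speed; a pose out of reach is approached as far as the arm can. A call with a gripper value outside its range is refused whole. The fingers move at their own pace and stop on an object; the grip force is fixed at half the most. Time passes only in rows, so rows that do not move let the fingers close. It gives the time, the measured TCP pose, the force and the opening at its end, in the units of the state.
- manip.sense(): the state, without advancing time (a new reading comes with each control period).
- manip.camera(name): name is "side" or "top"; returns a dict with "pixels" (384x512x3 uint8, red, green, blue), "depth" (384x512 float32, m along the optical axis (not along the pixel's ray), 0 where there is no reading), "K" (3x3 intrinsics, pixels), "R" (3x3) and "t" (3): a world point X has camera coordinates R X + t. Camera axes: x right, y down, z forward; pixel columns grow to the right and rows downward; lengths in m; the calibration is good to about 2 mm. A picture is of the moment at which its call begins.
- manip.finish_job(): hands the job in, once; it reports no verdict.
Trained networks look in a picture, given as the dict that the camera call returned (one of the last four; its "shot" number tells which), for a name from the list of things; names that differ only in an ending like _2 or _b are one class to them, and where a whole thing is asked for, a point or a joint stands for the part that bears it (a point fixed in the world has none). Each returns a list of dicts, best first, with "conf" (0 to 1); they miss things now and then, are a little off and sometimes report something else, mostly with a low value. They report only what shows in the picture. A call takes as long as a camera call. They do not tell look-alikes from the thing itself.
- manip.silhouettes(picture, query): "pixels" (384x512 bool, what is visible of it) and "rect" ([centre column, centre row, width, height] in pixels, round what is visible of it).
- manip.mark_of(picture, query): "at" ([row, column] in pixels: a listed point, or the origin of a listed thing).
The state is a dict: "t": time; "joints": joint angles; "qvel": joint speeds; "tau": joint torques, N m; "eef_pos": TCP position; "orientation": TCP orientation; "ft_force": force on the tool from outside, world axes, zero at the start; "wrist_torque": the same for the moment, N m; "gripper_width": opening from 0.0 (shut) to 1.0 (fully open).
Only numpy, scipy, OpenCV 4.12 (cv2) and the standard library are available. Lean on these libraries where they do the work, as an engineer would, in place of code of your own. Each camera call takes 0.05 s, during which the arm holds its last target. There are 200 camera calls.

### The job

Line up the four can capacitors in the row of tray compartments for testing, in order of size: the largest in the compartment next to the hand-held meter, then ever smaller, with the smallest at the far end. Stand each one upright in the middle of its own compartment; put them down rather than drop them, and do not tip any of them over.

Things in the scene. Friction and masses are not known exactly. Their poses are not given: they have to be found in the camera images.
- cap_a: The largest of four upright can capacitors of the same make: black sleeve with one grey stripe, aluminium rim, two small metal screw terminals on top. Can 51 mm in diameter and 90 mm tall, terminals 5 mm more. Loose, standing on its flat base on the bench at the start. Origin: centre of the underside, z up along the can.
- cap_b: The second largest of four upright can capacitors of the same make: black sleeve with one grey stripe, aluminium rim, two small metal screw terminals on top. Can 42 mm in diameter and 75 mm tall, terminals 5 mm more. Loose, standing on its flat base on the bench at the start. Origin: centre of the underside, z up along the can.
- cap_c: The second smallest of four upright can capacitors of the same make: black sleeve with one grey stripe, aluminium rim, two small metal screw terminals on top. Can 35 mm in diameter and 60 mm tall, terminals 5 mm more. Loose, standing on its flat base on the bench at the start. Origin: centre of the underside, z up along the can.
- cap_d: The smallest of four upright can capacitors of the same make: black sleeve with one grey stripe, aluminium rim, two small metal screw terminals on top. Can 30 mm in diameter and 45 mm tall, terminals 5 mm more. Loose, standing on its flat base on the bench at the start. Origin: centre of the underside, z up along the can.
- bay1: Compartment 1 of 4 of the grey component tray, counted from the tray's left end (the +y end) to its right end: a fixed shallow square box, 78 mm outside, 72 mm inside, floor 3 mm thick, lip 10 mm high above the bench. The four stand touching in a straight row, 78 mm apart. Origin: centre of the underside, on the bench; x across the row (away from the robot), y along the row to the left, z up.
- bay2: Compartment 2 of 4 of the grey component tray, counted from the tray's left end (the +y end) to its right end: a fixed shallow square box, 78 mm outside, 72 mm inside, floor 3 mm thick, lip 10 mm high above the bench. The four stand touching in a straight row, 78 mm apart. Origin: centre of the underside, on the bench; x across the row (away from the robot), y along the row to the left, z up.
- bay3: Compartment 3 of 4 of the grey component tray, counted from the tray's left end (the +y end) to its right end: a fixed shallow square box, 78 mm outside, 72 mm inside, floor 3 mm thick, lip 10 mm high above the bench. The four stand touching in a straight row, 78 mm apart. Origin: centre of the underside, on the bench; x across the row (away from the robot), y along the row to the left, z up.
- bay4: Compartment 4 of 4 of the grey component tray, counted from the tray's left end (the +y end) to its right end: a fixed shallow square box, 78 mm outside, 72 mm inside, floor 3 mm thick, lip 10 mm high above the bench. The four stand touching in a straight row, 78 mm apart. Origin: centre of the underside, on the bench; x across the row (away from the robot), y along the row to the left, z up.
- meter: Hand-held component meter lying on its back, fixed, just beyond the left or the right end of the tray: dark case 170 x 90 x 34 mm, grey face, display, round dial (up to 48 mm high). Origin: centre of the underside; x along its length, across the tray's row; about 0.10 m from the nearest compartment's centre. At the other end: a soldering-iron stand, 90 mm wide, 135 high.
Things that resemble listed ones, but are neither listed nor needed, are in the scene too. What is shaped like the bay4 but blue or purple is not meant.

How it is judged:
By the outcome, as a careful person would: the job done as asked, in the order asked, and still so for the second after the job is handed in, with the robot touching nothing.
It also fails if it takes over 112 s, if anything falls off the work surface, if the arm or the gripper's body presses on something with over 40 N, if the wrist force passes 120 N, or if a joint passes its speed limit or range.

## Working session

There is one attempt and no reset: what is moved stays moved. The work goes in short steps, Python scripts to look and compute and a tool call to move; the robot and the scene stay as the last step left them, time stands still between calls to the robot, and variables do not carry over. Pictures are saved under pics/ and viewed, about 12 in all and at most 16, crops included, and the job is handed in when it is done.

Besides the shell and the picture viewer there is one more tool, called after "Request:" in YAML: its name, and indented under it one key for each argument. carry_out: Moves the arm, as the interface text tells. Its arguments: {"type":"object","properties":{"deltas":{"type":"array","items":{"type":"array","items":{"type":"number"}}}},"required":["deltas"]}

```bash
mkdir -p pics; cat > h.py <<'E'
import numpy as np,cv2
from cell import manip
def world(p,v,u):
    z=p["depth"][v,u]; K=p["K"]
    c=np.stack([(u-K[0,2])/K[0,0]*z,(v-K[1,2])/K[1,1]*z,z],-1)
    return (c-p["t"])@p["R"]
E
python3 - <<'E'
from h import *
np.set_printoptions(precision=3,suppress=True)
ims=[]
for n in ["top","side"]:
    p=manip.camera(n); cv2.imwrite(f"pics/{n}0.png",cv2.resize(p["pixels"][:,:,::-1],(800,600)))
    print(n,-p["R"].T@p["t"],p["R"])
    for q in ["cap_a","bay1","meter"]:
        for d in manip.silhouettes(p,q):
            m=d["pixels"]&(p["depth"]>0)
            v,u=np.nonzero(m); w=world(p,v,u)
            print(q,round(d["conf"],2),np.round(d["rect"]),m.sum(),"lo",np.percentile(w,3,axis=0),"hi",np.percentile(w,97,axis=0))
print(manip.sense())
E
```

```text
top [ 0.384 -0.016  0.845] [[ 0.012 -1.    -0.01 ]
 [-0.989 -0.01  -0.15 ]
 [ 0.15   0.012 -0.989]]
cap_a 0.96 [382. 203.  37.  28.] 693 lo [ 0.454 -0.306  0.001] hi [ 0.498 -0.261  0.093]
cap_a 0.94 [185. 212.  22.  17.] 344 lo [0.433 0.15  0.022] hi [0.468 0.187 0.079]
cap_a 0.52 [127. 202.  22.  12.] 242 lo [0.46  0.295 0.014] hi [0.486 0.324 0.063]
cap_a 0.43 [237. 209.  14.  10.] 152 lo [0.452 0.038 0.   ] hi [0.477 0.066 0.049]
bay1 0.98 [397. 125.  36.  33.] 974 lo [ 0.64  -0.386 -0.   ] hi [ 0.715 -0.311  0.01 ]
bay1 0.94 [208. 138.  35.  31.] 891 lo [ 0.61   0.092 -0.001] hi [0.682 0.164 0.009]
bay1 0.87 [299. 150.  32.  35.] 979 lo [ 0.58  -0.142 -0.001] hi [ 0.656 -0.069  0.009]
bay1 0.74 [268. 145.  29.  31.] 955 lo [ 0.589 -0.064 -0.001] hi [0.664 0.009 0.01 ]
bay1 0.65 [240. 140.  36.  38.] 911 lo [ 0.599  0.016 -0.001] hi [0.673 0.087 0.009]
bay1 0.63 [359. 294.  36.  42.] 1226 lo [ 0.231 -0.276 -0.002] hi [ 0.307 -0.201  0.009]
meter 0.94 [170. 119.  44.  76.] 2488 lo [0.604 0.176 0.019] hi [0.76  0.265 0.043]
side [0.32  0.782 0.503] [[-0.972 -0.234  0.02 ]
 [-0.132 
[... 884 characters left out ...]
  0.066]
bay1 0.58 [182. 227.  40.  22.] 598 lo [0.608 0.09  0.002] hi [0.684 0.153 0.011]
meter 0.66 [143. 245.  91.  50.] 3000 lo [0.603 0.19  0.005] hi [0.763 0.275 0.044]
{'t': 0.4, 'joints': array([-1.359,  0.468, -0.012,  1.603,  0.006,  1.071, -0.056]), 'qvel': array([ 0.001, -0.002, -0.   , -0.001,  0.001, -0.001, -0.   ]), 'tau': array([ -0.001, -51.985,  -0.013, -24.37 ,  -0.057,   0.013,   0.   ]), 'eef_pos': array([0.164, 0.629, 0.195]), 'orientation': array([[-0.968,  0.252, -0.   ],
       [ 0.252,  0.968, -0.   ],
       [-0.   , -0.   , -1.   ]]), 'ft_force': array([ 0.034, -0.422, -0.152]), 'wrist_torque': array([ 0.043, -0.024,  0.062]), 'gripper_width': 0.9954128732582761}
```

View picture.

View pics/top0.png

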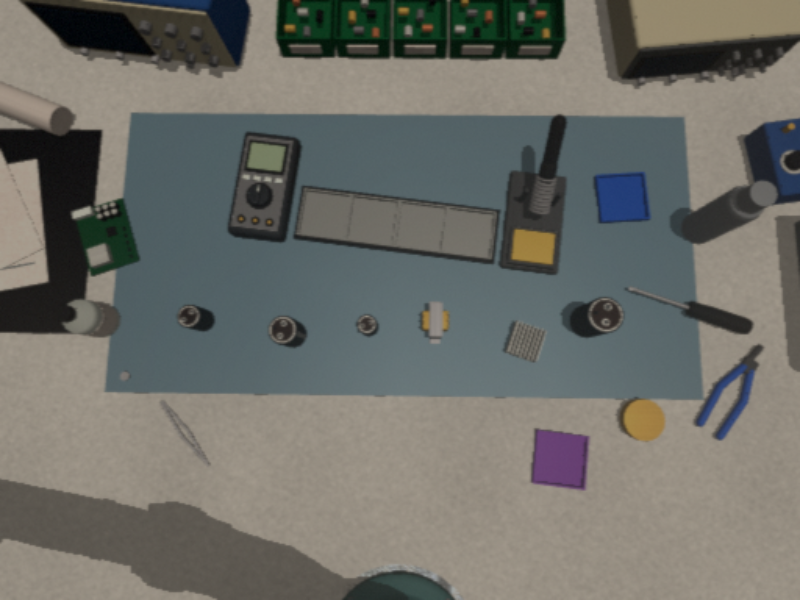

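View pics/side0.png

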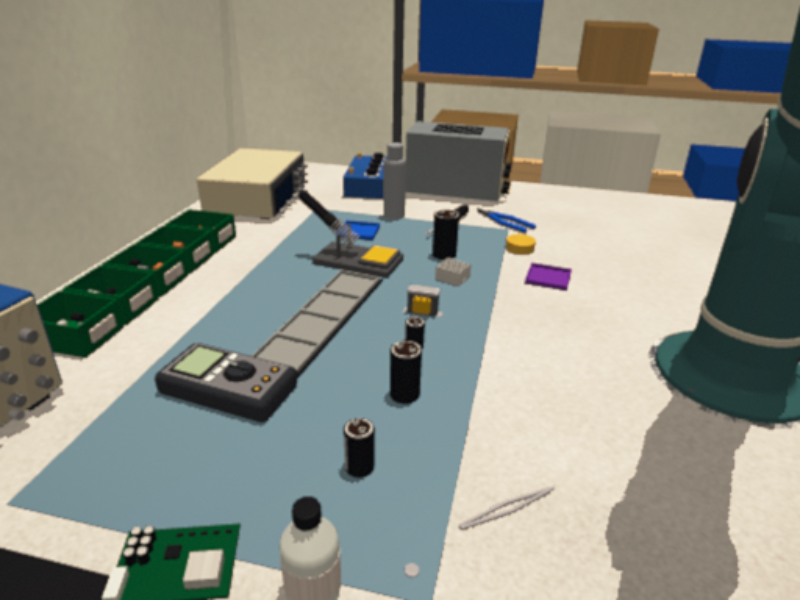

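The top view shows the meter at (265,185) at the left end (+y), so bay1 is the one next to it. The stand is at (535,220). The caps show at (605,315) a, (285,330) b, (190,317) c and (367,325) d, and their heights agree. The row of four touching grey boxes is the tray. The blue tray (622,197) and the purple one (560,460) are decoys.

```bash
cat >> h.py <<'E'
np.set_printoptions(precision=4,suppress=True)
from scipy.optimize import least_squares
CAPS=dict(a=(.051,.090),b=(.042,.075),c=(.035,.060),d=(.030,.045))
def grid(p):
    v,u=np.mgrid[0:384,0:512]; w=world(p,v,u); w[p["depth"]==0]=np.nan; return w
def fitcap(w,k,xy,zb=0.):
    # side-wall + rim points: circle of known radius
    d,h=CAPS[k]; P=w.reshape(-1,3); P=P[np.hypot(P[:,0]-xy[0],P[:,1]-xy[1])<d/2+.012]
    top=P[np.abs(P[:,2]-zb-h)<.004]; s=P[(P[:,2]>zb+.012)&(P[:,2]<zb+h-.008)]
    f=lambda c:np.hypot(s[:,0]-c[0],s[:,1]-c[1])-d/2
    r=least_squares(f,xy,loss="soft_l1",f_scale=.002)
    mid=(top[:,:2].max(0)+top[:,:2].min(0))/2 if len(top) else None
    return r.x,len(s),mid,len(top),np.round(np.percentile(P[:,2],99),3)
def go(x,y,z,yaw=None):
    "print tool-frame shift cm and turn deg to target"
    s=manip.sense();R=s["orientation"];d=R.T@(np.array([x,y,z])-s["eef_pos"])*100
    print("delta cm",np.round(d,2),"at",s["eef_pos"],"yaw of y",np.degrees(np.arctan2(R[1,1],R[0,1])))
E
python3 - <<'E'
from h import *
ps={n:manip.camera(n) for n in["top","side"]}
g=dict(a=(.476,-.284),b=(.450,.169),c=(.472,.310),d=(.465,.052))
for n,p in ps.items():
    w=grid(p)
    for k in g: print(n,k,*fitcap(w,k,g[k]))
    m=np.zeros((384,512),bool)
    for d in manip.silhouettes(p,"bay1"):
        v,u=np.nonzero(d["pixels"]); q=w[v,u]; c=np.nanmedian(q,0)
        if .6<c[0]<.66 and -.13<c[1]<.15: m|=d["pixels"]
    q=w[m]; q=q[(q[:,2]>-.004)&(q[:,2]<.014)]
    r=cv2.minAreaRect(q[:,:2].astype(np.float32)); print("tray",r)
    P=w.reshape(-1,3); B=P[(P[:,1]>.36)&(P[:,1]<.75)&(P[:,2]>.06)&(P[:,0]<.8)&(P[:,0]>.1)]
    print("tall things left",len(B),np.percentile(B,[2,50,98],axis=0) if len(B) else "")
    for lo,hi in[(-.35,-.13)]:
        B=P[(P[:,1]>lo)&(P[:,1]<hi)&(P[:,2]>.05)&(P[:,0]<.95)&(P[:,0]>.52)]
        print("stand",np.percentile(B,[2,50,98],axis=0))
E
```

```text
top a [ 0.4779 -0.286 ] 206 [ 0.4779 -0.2852] 409 0.093
top b [0.4531 0.1706] 88 [0.4523 0.1701] 261 0.079
top c [0.473  0.3132] 90 [0.4729 0.3118] 171 0.064
top d [0.4656 0.0529] 14 [0.4657 0.052 ] 123 0.048
tray ((0.6322230100631714, 0.011356547474861145), (0.31379857659339905, 0.08130453526973724), 83.13224792480469)
tall things left 487 [[0.447  0.4446 0.0623]
 [0.4678 0.459  0.0802]
 [0.4921 0.4798 0.1103]]
stand [[ 0.6416 -0.3494  0.0504]
 [ 0.7174 -0.2154  0.0804]
 [ 0.9463 -0.1675  0.1286]]
side a [ 0.4795 -0.286 ] 340 [ 0.4791 -0.2801] 88 0.094
side b [0.4538 0.1702] 436 [0.4532 0.1719] 203 0.079
side c [0.4738 0.313 ] 328 [0.4732 0.315 ] 223 0.065
side d [0.4665 0.0524] 93 [0.466  0.0561] 75 0.05
tray ((0.6358768939971924, 0.04571545869112015), (0.2256840020418167, 0.08027331531047821), 83.07034301757812)
tall things left 1310 [[0.4461 0.459  0.0614]
 [0.465  0.4803 0.0802]
 [0.4894 0.4946 0.1107]]
stand [[ 0.6486 -0.3492  0.0508]
 [ 0.7365 -0.2117  0.0773]
 [ 0.9472 -0.1594  0.1279]]
```

Positions check out from both cameras, to within 2 mm:
- **Tray:** centre (0.632, 0.011), with the row axis at 83.1°.
- **Bays:** b1 (.646,.127), b2 (.637,.050), b3 (.6275,-.0275), b4 (.618,-.105).

I'll turn the tool first so the jaws lie across the row.

Request:
carry_out:
  deltas:
    - [0,0,0,0,0,10,1]
    - [0,0,0,0,0,10,1]
    - [0,0,0,0,0,10,1]
    - [0,0,0,0,0,10,1]
    - [0,0,0,0,0,10,1]
    - [0,0,0,0,0,10,1]
    - [0,0,0,0,0,10,1]
    - [0,0,0,0,0,10,1]

```text
t: 1.6
eef_pos: [0.1637, 0.6291, 0.1956]
orientation: [[0.126, 0.992, -0.001], [0.992, -0.126, 0.001], [0.001, -0.001, -1.0]]
ft_force: [-0.4, 0.4, -0.7]
gripper_width: 1.001
```

```bash
python3 -c "
from h import *
go(.4732,.313,.195); print(manip.sense()['joints'])"
```

```text
delta cm [-27.46  34.68   0.01] at [0.1637 0.6291 0.1956] yaw of y -7.2268338049175735
[-1.5797  0.4713  0.2929  1.6194 -0.1509  1.0725 -1.3709]
```

Request:
carry_out:
  deltas:
    - [-2.7,3.4,0,0,0,0,1]
    - [-2.7,3.4,0,0,0,0,1]
    - [-2.7,3.4,0,0,0,0,1]
    - [-2.7,3.4,0,0,0,0,1]
    - [-2.7,3.4,0,0,0,0,1]
    - [-2.7,3.4,0,0,0,0,1]
    - [-2.7,3.4,0,0,0,0,1]
    - [-2.7,3.4,0,0,0,0,1]
    - [-2.7,3.4,0,0,0,0,1]
    - [0,0,0,0,0,0,1]
    - [0,0,0,0,0,0,1]

```text
t: 2.98
eef_pos: [0.4438, 0.3433, 0.196]
orientation: [[0.123, 0.992, 0.001], [0.992, -0.123, 0.005], [0.005, 0.0, -1.0]]
ft_force: [-0.3, 0.7, -0.2]
gripper_width: 1.001
```

```bash
python3 -c "
from h import *
go(.4732,.313,.031); print(manip.sense()['joints'])"
```

```text
delta cm [-2.73  3.28 16.49] at [0.4438 0.3433 0.196 ] yaw of y -7.086763617450437
[-1.0649  0.3236  0.4301  1.8502 -0.1626  0.9975 -0.6901]
```

Request:
carry_out:
  deltas:
    - [-2.7,3.3,0,0,0.3,0,1]
    - [0,0,0,0,0,0,1]
    - [0,0,4,0,0,0,1]
    - [0,0,4,0,0,0,1]
    - [0,0,0,0,0,0,1]

```text
t: 3.6
eef_pos: [0.4692, 0.3216, 0.1149]
orientation: [[0.11, 0.994, 0.001], [0.994, -0.11, 0.015], [0.015, -0.001, -1.0]]
ft_force: [0.1, -0.8, -0.0]
gripper_width: 0.999
```

```bash
python3 -c "
from h import *
go(.4732,.313,.031); print(manip.sense()['orientation'])"
```

```text
delta cm [-0.94  0.5   8.38] at [0.4692 0.3216 0.1149] yaw of y -6.341469178182346
[[ 0.1105  0.9939  0.0009]
 [ 0.9938 -0.1105  0.0152]
 [ 0.0152 -0.0008 -0.9999]]
```

```bash
cat >> h.py <<'E'
from scipy.spatial.transform import Rotation as Ro
def go(x,y,z,yaw=-6.9):
    s=manip.sense();R=s["orientation"];a=np.radians(yaw);c,t=np.cos(a),np.sin(a)
    T=np.array([[-t,c,0],[c,t,0],[0,0,-1]])
    d=T.T@(np.array([x,y,z])-s["eef_pos"])*100
    print("cm",np.round(d,2),"deg",np.round(np.degrees(Ro.from_matrix(R.T@T).as_rotvec()),2),"at",s["eef_pos"],"F",s["ft_force"],"w",s["gripper_width"])
E
python3 -c "
from h import *
go(.4732,.313,.031)"
```

```text
cm [-0.8   0.5   8.39] deg [-0.05 -0.87  0.56] at [0.4692 0.3216 0.1149] F [ 0.0558 -0.7512 -0.0202] w 0.9992082996401297
```

Request:
carry_out:
  deltas:
    - [-0.9,0.5,0,0,-0.9,0.5,1]
    - [0,0,0,0,0,0,1]
    - [0,0,0,0,0,0,1]

```text
t: 3.98
eef_pos: [0.4745, 0.3144, 0.1186]
orientation: [[0.117, 0.993, 0.003], [0.993, -0.117, 0.003], [0.003, 0.003, -1.0]]
ft_force: [0.7, 0.1, -0.5]
gripper_width: 1.001
```

```bash
python3 -c "
from h import *
go(.4732,.313,.031)"
```

```text
cm [-0.16 -0.11  8.76] deg [ 0.14 -0.16  0.17] at [0.4745 0.3144 0.1186] F [ 0.6778  0.0942 -0.4698] w 1.000588682129189
```

Request:
carry_out:
  deltas:
    - [-0.1,-0.1,2,0,0,0,1]
    - [0,0,2,0,0,0,1]
    - [0,0,2,0,0,0,1]
    - [0,0,2,0,0,0,1]
    - [0,0,0,0,0,0,1]
    - [0,0,0,0,0,0,1]

```text
t: 4.72
eef_pos: [0.4773, 0.3172, 0.0426]
orientation: [[0.117, 0.993, 0.011], [0.993, -0.117, 0.011], [0.012, 0.009, -1.0]]
ft_force: [-0.1, 0.2, -0.7]
gripper_width: 1.002
```

```bash
python3 -c "
from h import *
go(.4732,.313,.031)"
```

```text
cm [-0.46 -0.36  1.16] deg [ 0.54 -0.68  0.17] at [0.4773 0.3172 0.0426] F [-0.1325  0.1781 -0.7392] w 1.0021584226859996
```

Request:
carry_out:
  deltas:
    - [-0.45,-0.35,0.9,0.5,-0.7,0.2,1]
    - [0,0,0,0,0,0,1]
    - [0,0,0,0,0,0,1]

```text
t: 5.1
eef_pos: [0.4741, 0.3137, 0.0348]
orientation: [[0.121, 0.993, 0.002], [0.993, -0.121, 0.001], [0.001, 0.002, -1.0]]
ft_force: [0.5, -0.4, 0.3]
gripper_width: 1.001
```

```bash
python3 -c "
from h import *
go(.4732,.313,.031)"
```

```text
cm [-0.08 -0.08  0.38] deg [ 0.11 -0.07 -0.04] at [0.4741 0.3137 0.0348] F [ 0.4544 -0.3867  0.2813] w 1.0008232899344829
```

Request:
carry_out:
  deltas:
    - [-0.1,-0.1,0.3,0,0,0,1]
    - [0,0,0,0,0,0,-1]
    - [0,0,0,0,0,0,-1]
    - [0,0,0,0,0,0,-1]
    - [0,0,0,0,0,0,-1]
    - [0,0,0,0,0,0,-1]
    - [0,0,0,0,0,0,-1]
    - [0,0,0,0,0,0,-1]

```text
t: 6.1
eef_pos: [0.4731, 0.313, 0.032]
orientation: [[0.121, 0.993, 0.003], [0.993, -0.121, 0.001], [0.002, 0.002, -1.0]]
ft_force: [0.4, 0.2, 0.6]
gripper_width: 0.37
```

```bash
python3 -c "
from h import *
go(.4732,.313,.15);go(.6275,-.0275,.034)"
```

```text
cm [  0.     0.01 -11.8 ] deg [ 0.14 -0.1  -0.04] at [0.4731 0.313  0.032 ] F [0.3841 0.1605 0.5791] w 0.3697642379799444
cm [-31.95  19.42  -0.2 ] deg [ 0.14 -0.1  -0.04] at [0.4731 0.313  0.032 ] F [0.3841 0.1605 0.5791] w 0.3697642379799444
```

Request:
carry_out:
  deltas:
    - [0,0,-2,0,0,0,-1]
    - [0,0,-3,0,0,0,-1]
    - [0,0,-3,0,0,0,-1]
    - [0,0,-3,0,0,0,-1]
    - [-2,1.2,0,0,0,0,-1]
    - [-3,1.8,0,0,0,0,-1]
    - [-3,1.8,0,0,0,0,-1]
    - [-3,1.8,0,0,0,0,-1]
    - [-3,1.8,0,0,0,0,-1]
    - [-3,1.8,0,0,0,0,-1]
    - [-3,1.8,0,0,0,0,-1]
    - [-3,1.8,0,0,0,0,-1]
    - [-3,1.8,0,0,0,0,-1]
    - [-2,1.2,0,0,0,0,-1]
    - [0,0,0,0,0,0,-1]
    - [0,0,0,0,0,0,-1]

```text
t: 8.1
eef_pos: [0.6117, 0.0071, 0.1645]
orientation: [[0.12, 0.993, 0.016], [0.993, -0.12, 0.01], [0.012, 0.015, -1.0]]
ft_force: [-0.7, 0.9, -1.5]
gripper_width: 0.371
```

```bash
python3 -c "
from h import *
go(.6275,-.0275,.035)"
```

```text
cm [-3.25  1.98 12.95] deg [ 0.86 -0.7  -0.01] at [0.6117 0.0071 0.1645] F [-0.6563  0.9209 -1.4602] w 0.37074389974465566
```

Request:
carry_out:
  deltas:
    - [-3.2,2.0,2,0.9,-0.7,0,-1]
    - [0,0,3,0,0,0,-1]
    - [0,0,3,0,0,0,-1]
    - [0,0,0,0,0,0,-1]
    - [0,0,0,0,0,0,-1]

```text
t: 8.72
eef_pos: [0.6288, -0.0182, 0.0857]
orientation: [[0.11, 0.994, 0.001], [0.994, -0.11, 0.005], [0.005, 0.001, -1.0]]
ft_force: [-0.1, -0.4, -0.7]
gripper_width: 0.368
```

```bash
python3 -c "
from h import *
go(.6275,-.0275,.035)"
```

```text
cm [-0.94 -0.02  5.07] deg [ 0.05 -0.28  0.6 ] at [ 0.6288 -0.0182  0.0857] F [-0.0816 -0.3895 -0.669 ] w 0.3678338092459921
```

Request:
carry_out:
  deltas:
    - [-0.9,0,2,0,-0.3,0.6,-1]
    - [0,0,1.5,0,0,0,-1]
    - [0,0,0,0,0,0,-1]
    - [0,0,0,0,0,0,-1]

```text
t: 9.22
eef_pos: [0.629, -0.027, 0.0505]
orientation: [[0.12, 0.993, 0.004], [0.993, -0.12, -0.0], [0.0, 0.004, -1.0]]
ft_force: [0.1, -0.1, -0.7]
gripper_width: 0.364
```

```bash
python3 -c "
from h import *
go(.6275,-.0275,.035)"
```

```text
cm [-0.07 -0.15  1.55] deg [ 0.23 -0.01  0.01] at [ 0.629  -0.027   0.0505] F [ 0.1459 -0.1244 -0.6842] w 0.36449565346091256
```

Request:
carry_out:
  deltas:
    - [-0.1,-0.15,0.8,0.2,0,0,-1]
    - [0,0,0.4,0,0,0,-1]
    - [0,0,0,0,0,0,-1]
    - [0,0,0,0,0,0,-1]

```text
t: 9.72
eef_pos: [0.6279, -0.0278, 0.0383]
orientation: [[0.12, 0.993, 0.001], [0.993, -0.12, 0.0], [0.0, 0.001, -1.0]]
ft_force: [-0.6, -0.2, -0.7]
gripper_width: 0.367
```

```bash
python3 - <<'E'
from h import *
go(.6275,-.0275,.035)
p=manip.camera("side"); cv2.imwrite("pics/s1.png",cv2.resize(p["pixels"][130:270,150:300,::-1],None,fx=4,fy=4,interpolation=cv2.INTER_CUBIC))
E
```

```text
cm [ 0.03 -0.04  0.33] deg [ 0.08 -0.02  0.01] at [ 0.6279 -0.0278  0.0383] F [-0.5817 -0.1542 -0.6583] w 0.3670768425482745
```

View pics/s1.png

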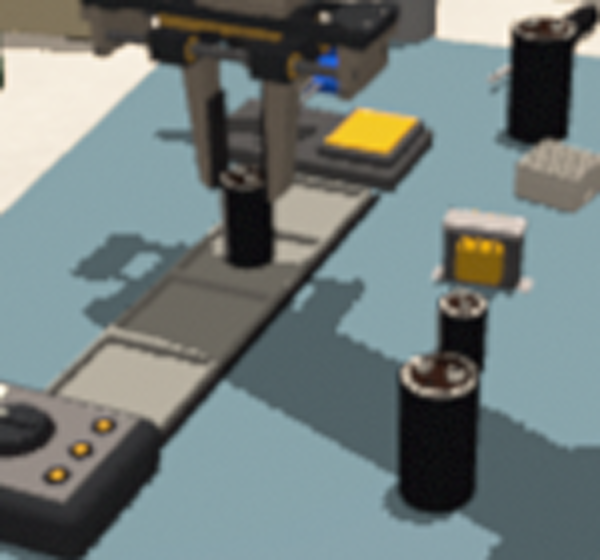

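The crop shows cap c upright in the grip at (245,215), just above the third compartment from the meter. I'll lower it, release it and rise.

Request:
carry_out:
  deltas:
    - [0,0,0.3,0,0,0,-1]
    - [0,0,0.1,0,0,0,-1]
    - [0,0,0,0,0,0,-1]

```text
t: 10.15
eef_pos: [0.6282, -0.0278, 0.035]
orientation: [[0.12, 0.993, 0.002], [0.993, -0.12, 0.001], [0.001, 0.002, -1.0]]
ft_force: [0.2, 0.3, -0.1]
gripper_width: 0.368
```

Request:
carry_out:
  deltas:
    - [0,0,0,0,0,0,0]
    - [0,0,0,0,0,0,0.4]
    - [0,0,0,0,0,0,0.6]
    - [0,0,0,0,0,0,1]
    - [0,0,0,0,0,0,1]
    - [0,0,-2,0,0,0,1]
    - [0,0,-3,0,0,0,1]
    - [0,0,-3,0,0,0,1]
    - [0,0,-3,0,0,0,1]
    - [0,0,0,0,0,0,1]

```text
t: 11.4
eef_pos: [0.6295, -0.0285, 0.1538]
orientation: [[0.121, 0.993, 0.007], [0.993, -0.121, 0.001], [0.001, 0.007, -1.0]]
ft_force: [0.5, -0.5, 1.2]
gripper_width: 0.999
```

```bash
python3 - <<'E'
from h import *
w=grid(manip.camera("side")); print(fitcap(w,"c",(.6275,-.0275),.003))
go(.466,.0525,.022)
E
```

```text
(array([ 0.6294, -0.0277]), 175, array([ 0.6284, -0.0249]), 78, np.float64(0.465))
cm [  6.07 -17.11  13.04] deg [ 0.25 -0.07 -0.03] at [ 0.6285 -0.0283  0.1524] F [ 0.4871  0.2495 -0.4736] w 0.9957639103608382
```

Request:
carry_out:
  deltas:
    - [1,-2.8,0,0,0,0,1]
    - [1,-2.9,0,0,0,0,1]
    - [1,-2.9,0,0,0,0,1]
    - [1,-2.9,0,0,0,0,1]
    - [1,-2.9,0,0,0,0,1]
    - [1,-2.8,0,0.3,0,0,1]
    - [0,0,0,0,0,0,1]
    - [0,0,3,0,0,0,1]
    - [0,0,2,0,0,0,1]
    - [0,0,0,0,0,0,1]
    - [0,0,0,0,0,0,1]

```text
t: 12.82
eef_pos: [0.4576, 0.0519, 0.0957]
orientation: [[0.122, 0.993, -0.008], [0.993, -0.122, -0.003], [-0.004, -0.008, -1.0]]
ft_force: [0.3, -0.4, -0.6]
gripper_width: 0.997
```

```bash
python3 - <<'E'
from h import *
go(.466,.0525,.022)
E
```

```text
cm [0.16 0.82 7.37] deg [-0.46  0.21 -0.1 ] at [0.4576 0.0519 0.0957] F [ 0.2749 -0.4016 -0.6341] w 0.9965390763597846
```

Request:
carry_out:
  deltas:
    - [0.2,0.8,0,-0.5,0.2,0,1]
    - [0,0,1,0,0,0,1]
    - [0,0,2,0,0,0,1]
    - [0,0,2,0,0,0,1]
    - [0,0,0,0,0,0,1]
    - [0,0,0,0,0,0,1]

```text
t: 13.58
eef_pos: [0.4694, 0.0533, 0.0456]
orientation: [[0.122, 0.993, 0.006], [0.993, -0.122, 0.001], [0.002, 0.006, -1.0]]
ft_force: [0.0, -0.4, -0.8]
gripper_width: 0.999
```

```bash
python3 - <<'E'
from h import *
go(.466,.0525,.022)
E
```

```text
cm [-0.12 -0.32  2.36] deg [ 0.36 -0.12 -0.1 ] at [0.4694 0.0533 0.0456] F [ 0.0405 -0.3827 -0.7669] w 0.999267234779488
```

Request:
carry_out:
  deltas:
    - [-0.1,-0.3,1.0,0.3,-0.1,0,1]
    - [0,0,1.1,0,0,0,1]
    - [0,0,0,0,0,0,1]
    - [0,0,0,0,0,0,1]

```text
t: 14.08
eef_pos: [0.4669, 0.0531, 0.0243]
orientation: [[0.122, 0.993, 0.003], [0.993, -0.122, 0.001], [0.001, 0.003, -1.0]]
ft_force: [-0.6, -0.3, 0.2]
gripper_width: 1.002
```

```bash
python3 - <<'E'
from h import *
go(.466,.0525,.022)
E
```

```text
cm [-0.07 -0.09  0.23] deg [ 0.14 -0.08 -0.09] at [0.4669 0.0531 0.0243] F [-0.5954 -0.3149  0.151 ] w 1.0022667135641001
```

Request:
carry_out:
  deltas:
    - [-0.1,-0.1,0.1,0.1,0,0,0.2]
    - [0,0,0,0,0,0,-1]
    - [0,0,0,0,0,0,-1]
    - [0,0,0,0,0,0,-1]
    - [0,0,0,0,0,0,-1]
    - [0,0,0,0,0,0,-1]
    - [0,0,0,0,0,0,-1]
    - [0,0,0,0,0,0,-1]

```text
t: 15.08
eef_pos: [0.4662, 0.0523, 0.0238]
orientation: [[0.122, 0.993, 0.002], [0.993, -0.122, 0.002], [0.002, 0.002, -1.0]]
ft_force: [-0.0, 0.0, -0.3]
gripper_width: 0.296
```

```bash
python3 - <<'E'
from h import *
go(.6182,-.1050,.027)
E
```

```text
cm [-13.79  16.98  -0.32] deg [ 0.09 -0.11 -0.08] at [0.4662 0.0523 0.0238] F [-0.0379  0.0424 -0.3029] w 0.29618247579918483
```

Request:
carry_out:
  deltas:
    - [0,0,-2,0,0,0,-1]
    - [0,0,-3,0,0,0,-1]
    - [0,0,-3,0,0,0,-1]
    - [0,0,-3,0,0,0,-1]
    - [-1.5,2,0,0,0,0,-1]
    - [-2.4,3,0,0,0,0,-1]
    - [-2.4,3,0,0,0,0,-1]
    - [-2.4,3,0,0,0,0,-1]
    - [-2.4,3,0,0,0,0,-1]
    - [-1.6,2,0,0,0,0,-1]
    - [0,0,0,0,0,0,-1]
    - [0,0,0,0,0,0,-1]

```text
t: 16.58
eef_pos: [0.6115, -0.0957, 0.1349]
orientation: [[0.118, 0.993, -0.002], [0.993, -0.118, 0.003], [0.002, -0.002, -1.0]]
ft_force: [0.1, 0.0, 0.2]
gripper_width: 0.296
```

```bash
python3 - <<'E'
from h import *
go(.6182,-.1050,.027)
E
```

```text
cm [-0.85  0.78 10.79] deg [-0.14 -0.14  0.14] at [ 0.6115 -0.0957  0.1349] F [0.0622 0.0109 0.2442] w 0.29599435044964373
```

Request:
carry_out:
  deltas:
    - [-0.85,0.8,1,-0.1,-0.1,0.1,-1]
    - [0,0,2,0,0,0,-1]
    - [0,0,2.5,0,0,0,-1]
    - [0,0,2,0,0,0,-1]
    - [0,0,0,0,0,0,-1]
    - [0,0,0,0,0,0,-1]

```text
t: 17.32
eef_pos: [0.6164, -0.1018, 0.0536]
orientation: [[0.116, 0.993, -0.004], [0.993, -0.116, 0.003], [0.002, -0.004, -1.0]]
ft_force: [0.3, -0.0, 1.1]
gripper_width: 0.292
```

```bash
python3 - <<'E'
from h import *
go(.6182,-.1050,.027)
E
```

```text
cm [-0.3   0.22  2.66] deg [-0.25 -0.13  0.24] at [ 0.6164 -0.1018  0.0536] F [ 0.2605 -0.0306  1.0929] w 0.2922464225544235
```

Request:
carry_out:
  deltas:
    - [-0.3,0.2,1.2,-0.25,-0.1,0.2,-1]
    - [0,0,0.9,0,0,0,-1]
    - [0,0,0,0,0,0,-1]
    - [0,0,0,0,0,0,-1]

```text
t: 17.82
eef_pos: [0.6192, -0.1054, 0.0326]
orientation: [[0.12, 0.993, 0.003], [0.993, -0.12, 0.0], [0.001, 0.003, -1.0]]
ft_force: [1.0, 0.4, -0.8]
gripper_width: 0.295
```

```bash
python3 - <<'E'
from h import *
go(.6182,-.1050,.027)
E
```

```text
cm [ 0.02 -0.1   0.56] deg [ 0.17 -0.04  0.02] at [ 0.6192 -0.1054  0.0326] F [ 1.03    0.3625 -0.756 ] w 0.29468542440754236
```

Request:
carry_out:
  deltas:
    - [0,-0.1,0.4,0.1,0,0,-1]
    - [0,0,0.15,0,0,0,-1]
    - [0,0,0,0,0,0,-1]
    - [0,0,0,0,0,0,-1]

```text
t: 18.32
eef_pos: [0.6186, -0.1052, 0.0274]
orientation: [[0.12, 0.993, 0.002], [0.993, -0.12, 0.001], [0.001, 0.002, -1.0]]
ft_force: [-0.6, 0.3, 0.4]
gripper_width: 0.295
```

```bash
python3 - <<'E'
from h import *
go(.6182,-.1050,.027)
E
```

```text
cm [ 0.01 -0.04  0.04] deg [ 0.13 -0.05  0.03] at [ 0.6186 -0.1052  0.0274] F [-0.6341  0.3174  0.4021] w 0.2952754707175421
```

Request:
carry_out:
  deltas:
    - [0,0,0.05,0,0,0,-1]
    - [0,0,0,0,0,0,-0.2]
    - [0,0,0,0,0,0,0.3]
    - [0,0,0,0,0,0,0.6]
    - [0,0,0,0,0,0,0.8]
    - [0,0,0,0,0,0,1]
    - [0,0,0,0,0,0,1]
    - [0,0,-2,0,0,0,1]
    - [0,0,-3,0,0,0,1]
    - [0,0,-3,0,0,0,1]
    - [0,0,-3,0,0,0,1]
    - [0,0,0,0,0,0,1]

```text
t: 19.82
eef_pos: [0.6197, -0.1062, 0.146]
orientation: [[0.121, 0.993, 0.007], [0.993, -0.121, 0.0], [0.001, 0.007, -1.0]]
ft_force: [-0.2, -0.6, -0.9]
gripper_width: 0.996
```

```bash
python3 - <<'E'
from h import *
w=grid(manip.camera("side")); print(fitcap(w,"d",(.6182,-.105),.003),fitcap(w,"c",(.6275,-.0275),.003),fitcap(w,"b",(.4533,.1704)),fitcap(w,"a",(.4785,-.286)))
go(.4785,-.286,.049)
E
```

```text
(array([ 0.6193, -0.105 ]), 86, array([ 0.6188, -0.1023]), 46, np.float64(0.462)) (array([ 0.6294, -0.028 ]), 172, array([ 0.6278, -0.0252]), 76, np.float64(0.068)) (array([0.4538, 0.1702]), 430, array([0.4534, 0.1735]), 201, np.float64(0.079)) (array([ 0.4796, -0.286 ]), 337, array([ 0.479 , -0.2804]), 89, np.float64(0.094))
cm [-19.57 -11.75   9.54] deg [ 0.25 -0.06 -0.02] at [ 0.6187 -0.1058  0.1444] F [-0.9323  0.3148 -0.4355] w 0.998446155123438
```

Request:
carry_out:
  deltas:
    - [-2,-1.2,-1,0.2,0,0,1]
    - [-3,-1.8,0,0,0,0,1]
    - [-3,-1.8,0,0,0,0,1]
    - [-3,-1.8,0,0,0,0,1]
    - [-3,-1.8,0,0,0,0,1]
    - [-3,-1.8,0,0,0,0,1]
    - [-2,-1.2,0,0,0,0,1]
    - [0,0,0,0,0,0,1]
    - [0,0,0,0,0,0,1]

```text
t: 21.0
eef_pos: [0.4639, -0.2933, 0.1517]
orientation: [[0.131, 0.991, -0.014], [0.991, -0.131, 0.002], [-0.0, -0.014, -1.0]]
ft_force: [-0.5, -0.4, -0.0]
gripper_width: 1.002
```

```bash
python3 - <<'E'
from h import *
go(.4785,-.286,.049)
E
```

```text
cm [ 0.9   1.36 10.27] deg [-0.78 -0.   -0.62] at [ 0.4639 -0.2933  0.1517] F [-0.4755 -0.3812 -0.0268] w 1.0022112052632102
```

Request:
carry_out:
  deltas:
    - [0.9,1.35,0,-0.8,0,-0.6,1]
    - [0,0,1,0,0,0,1]
    - [0,0,2,0,0,0,1]
    - [0,0,0,0,0,0,1]
    - [0,0,0,0,0,0,1]

```text
t: 21.62
eef_pos: [0.4822, -0.2814, 0.1191]
orientation: [[0.112, 0.994, 0.0], [0.994, -0.112, 0.001], [0.001, 0.0, -1.0]]
ft_force: [1.1, 0.3, 1.1]
gripper_width: 1.0
```

```bash
python3 - <<'E'
from h import *
go(.4785,-.286,.049)
E
```

```text
cm [-0.5  -0.31  7.01] deg [ 0.01 -0.07  0.48] at [ 0.4822 -0.2814  0.1191] F [1.1152 0.3155 1.0538] w 1.0003644618025147
```

Request:
carry_out:
  deltas:
    - [-0.5,-0.3,0,0,0,0.4,1]
    - [0,0,1,0,0,0,1]
    - [0,0,1.8,0,0,0,1]
    - [0,0,1.8,0,0,0,1]
    - [0,0,0,0,0,0,1]
    - [0,0,0,0,0,0,1]

```text
t: 22.38
eef_pos: [0.4783, -0.2865, 0.07]
orientation: [[0.12, 0.993, 0.0], [0.993, -0.12, 0.001], [0.001, 0.0, -1.0]]
ft_force: [0.1, -0.2, -0.1]
gripper_width: 1.001
```

```bash
python3 - <<'E'
from h import *
go(.4785,-.286,.049)
E
```

```text
cm [0.05 0.01 2.1 ] deg [ 0.   -0.06  0.03] at [ 0.4783 -0.2865  0.07  ] F [ 0.0957 -0.2211 -0.0603] w 1.0009079034485264
```

Request:
carry_out:
  deltas:
    - [0,0,1,0,0,0,1]
    - [0,0,0.9,0,0,0,1]
    - [0,0,0,0,0,0,1]
    - [0,0,0,0,0,0,0.3]
    - [0,0,0,0,0,0,-1]
    - [0,0,0,0,0,0,-1]
    - [0,0,0,0,0,0,-1]
    - [0,0,0,0,0,0,-1]
    - [0,0,0,0,0,0,-1]
    - [0,0,0,0,0,0,-1]

```text
t: 23.62
eef_pos: [0.479, -0.2868, 0.0508]
orientation: [[0.119, 0.993, 0.002], [0.993, -0.119, 0.0], [0.001, 0.002, -1.0]]
ft_force: [-0.7, 0.6, -0.4]
gripper_width: 0.548
```

```bash
python3 - <<'E'
from h import *
z=manip.sense()["eef_pos"][2]
go(.6462,.1274,z+.003)
E
```

```text
cm [43.13 11.62 -0.3 ] deg [ 0.11 -0.04  0.04] at [ 0.479  -0.2868  0.0508] F [-0.6847  0.5635 -0.4063] w 0.5476514993499841
```

Request:
carry_out:
  deltas:
    - [0,0,-2,0,0,0,-1]
    - [0,0,-3,0,0,0,-1]
    - [0,0,-3,0,0,0,-1]
    - [0,0,-3,0,0,0,-1]
    - [0,0,-1,0,0,0,-1]
    - [2,0.5,0,0,0,0,-1]
    - [3.2,0.9,0,0,0,0,-1]
    - [3.2,0.9,0,0,0,0,-1]
    - [3.2,0.9,0,0,0,0,-1]
    - [3.2,0.9,0,0,0,0,-1]
    - [3.2,0.9,0,0,0,0,-1]
    - [3.2,0.9,0,0,0,0,-1]
    - [0,0,0,0,0,0,-1]

```text
t: 25.25
eef_pos: [0.5614, -0.0767, 0.1764]
orientation: [[0.123, 0.992, -0.003], [0.992, -0.123, 0.001], [0.001, -0.003, -1.0]]
ft_force: [0.4, -0.7, -2.7]
gripper_width: 0.543
```

```bash
python3 - <<'E'
from h import *
go(.6462,.1274,.0538)
E
```

```text
cm [21.28  5.97 12.26] deg [-0.19 -0.05 -0.16] at [ 0.5614 -0.0767  0.1764] F [ 0.4475 -0.7181 -2.6916] w 0.542613859962759
```

Request:
carry_out:
  deltas:
    - [2.2,0.6,0,-0.2,0,-0.2,-1]
    - [3.2,0.9,0,0,0,0,-1]
    - [3.2,0.9,0,0,0,0,-1]
    - [3.2,0.9,0,0,0,0,-1]
    - [3.2,0.9,0,0,0,0,-1]
    - [3.2,0.9,0,0,0,0,-1]
    - [2,0.6,0,0,0,0,-1]
    - [0,0,0,0,0,0,-1]
    - [0,0,0,0,0,0,-1]

```text
t: 26.38
eef_pos: [0.6429, 0.1212, 0.174]
orientation: [[0.126, 0.992, -0.005], [0.992, -0.126, -0.001], [-0.002, -0.004, -1.0]]
ft_force: [-0.4, 0.3, -2.5]
gripper_width: 0.547
```

```bash
python3 - <<'E'
from h import *
go(.6462,.1274,.0538)
E
```

```text
cm [ 0.65  0.26 12.02] deg [-0.26  0.09 -0.36] at [0.6429 0.1212 0.174 ] F [-0.4269  0.3403 -2.4898] w 0.5473831576855014
```

Request:
carry_out:
  deltas:
    - [0.65,0.25,1,-0.3,0.1,-0.3,-1]
    - [0,0,2,0,0,0,-1]
    - [0,0,2.5,0,0,0,-1]
    - [0,0,2,0,0,0,-1]
    - [0,0,0,0,0,0,-1]
    - [0,0,0,0,0,0,-1]

```text
t: 27.12
eef_pos: [0.6448, 0.1227, 0.0931]
orientation: [[0.127, 0.992, -0.002], [0.992, -0.127, -0.002], [-0.002, -0.001, -1.0]]
ft_force: [0.6, 0.2, -3.0]
gripper_width: 0.546
```

```bash
python3 - <<'E'
from h import *
go(.6462,.1274,.0538)
E
```

```text
cm [0.48 0.08 3.93] deg [-0.07  0.11 -0.39] at [0.6448 0.1227 0.0931] F [ 0.6184  0.1518 -2.9573] w 0.5462552351917142
```

Request:
carry_out:
  deltas:
    - [0.5,0.1,1,0,0.1,-0.3,-1]
    - [0,0,1.2,0,0,0,-1]
    - [0,0,0.8,0,0,0,-1]
    - [0,0,0,0,0,0,-1]
    - [0,0,0,0,0,0,-1]

```text
t: 27.75
eef_pos: [0.6477, 0.1285, 0.0625]
orientation: [[0.121, 0.993, 0.001], [0.993, -0.121, 0.001], [0.001, 0.001, -1.0]]
ft_force: [0.2, 0.6, -2.6]
gripper_width: 0.548
```

```bash
python3 - <<'E'
from h import *
go(.6462,.1274,.0538)
E
```

```text
cm [-0.12 -0.13  0.87] deg [ 0.07 -0.07 -0.05] at [0.6477 0.1285 0.0625] F [ 0.2484  0.5924 -2.641 ] w 0.5475511119991906
```

Request:
carry_out:
  deltas:
    - [-0.1,-0.1,0.5,0,0,0,-1]
    - [0,0,0.3,0,0,0,-1]
    - [0,0,0,0,0,0,-1]
    - [0,0,0,0,0,0,-1]

```text
t: 28.25
eef_pos: [0.6469, 0.1274, 0.0546]
orientation: [[0.121, 0.993, 0.002], [0.993, -0.121, 0.001], [0.001, 0.002, -1.0]]
ft_force: [-0.2, 0.4, -2.8]
gripper_width: 0.546
```

```bash
python3 - <<'E'
from h import *
go(.6462,.1274,.0538)
w=grid(manip.camera("side")); print(fitcap(w,"a",(.6462,.1274),.003))
E
```

```text
cm [-0.01 -0.07  0.08] deg [ 0.12 -0.08 -0.06] at [0.6469 0.1274 0.0546] F [-0.1655  0.4169 -2.8254] w 0.5461075605355741
(array([0.6474, 0.1284]), 623, array([0.6458, 0.1302]), 231, np.float64(0.373))
```

Request:
carry_out:
  deltas:
    - [0,0,0.08,0,0,0,-1]
    - [0,0,0.05,0,0,0,-1]
    - [0,0,0,0,0,0,-1]

```text
t: 28.68
eef_pos: [0.6471, 0.1276, 0.0539]
orientation: [[0.121, 0.993, 0.003], [0.993, -0.121, 0.002], [0.002, 0.003, -1.0]]
ft_force: [-0.4, 0.1, -2.6]
gripper_width: 0.546
```

Request:
carry_out:
  deltas:
    - [0,0,0,0,0,0,0.2]
    - [0,0,0,0,0,0,0.4]
    - [0,0,0,0,0,0,0.6]
    - [0,0,0,0,0,0,0.8]
    - [0,0,0,0,0,0,1]
    - [0,0,0,0,0,0,1]
    - [0,0,-2,0,0,0,1]
    - [0,0,-3,0,0,0,1]
    - [0,0,-3,0,0,0,1]
    - [0,0,-2,0,0,0,1]
    - [0,0,0,0,0,0,1]

```text
t: 30.05
eef_pos: [0.6492, 0.1272, 0.1636]
orientation: [[0.122, 0.993, 0.01], [0.993, -0.122, 0.003], [0.004, 0.009, -1.0]]
ft_force: [-0.2, 0.2, 0.6]
gripper_width: 1.0
```

```bash
python3 - <<'E'
from h import *
w=grid(manip.camera("side")); print(fitcap(w,"a",(.6462,.1274),.003),fitcap(w,"b",(.4533,.1704)))
go(.4533,.1704,.040)
E
```

```text
(array([0.6471, 0.1286]), 600, array([0.6463, 0.1318]), 220, np.float64(0.468)) (array([0.4539, 0.1703]), 432, array([0.4532, 0.172 ]), 203, np.float64(0.079))
cm [  1.95 -19.91  12.25] deg [ 0.45 -0.21 -0.1 ] at [0.6486 0.1271 0.1625] F [-0.5113  0.3427  0.2118] w 0.9997465887394018
```

Request:
carry_out:
  deltas:
    - [0.2,-2,0,0.4,-0.2,0,1]
    - [0.3,-3,0,0,0,0,1]
    - [0.3,-3,0,0,0,0,1]
    - [0.3,-3,0,0,0,0,1]
    - [0.3,-3,0,0,0,0,1]
    - [0.3,-3,0,0,0,0,1]
    - [0.2,-2,0,0,0,0,1]
    - [0,0,0,0,0,0,1]
    - [0,0,0,0,0,0,1]

```text
t: 31.22
eef_pos: [0.4522, 0.1682, 0.1562]
orientation: [[0.122, 0.993, -0.01], [0.993, -0.122, -0.006], [-0.007, -0.009, -1.0]]
ft_force: [0.9, -0.5, -0.4]
gripper_width: 1.0
```

```bash
python3 - <<'E'
from h import *
go(.4533,.1704,.040)
E
```

```text
cm [ 0.23  0.08 11.62] deg [-0.51  0.4  -0.1 ] at [0.4522 0.1682 0.1562] F [ 0.9011 -0.4838 -0.3584] w 0.9997160710962903
```

Request:
carry_out:
  deltas:
    - [0.2,0.1,1,-0.5,0.4,-0.1,1]
    - [0,0,2,0,0,0,1]
    - [0,0,2,0,0,0,1]
    - [0,0,2,0,0,0,1]
    - [0,0,0,0,0,0,1]
    - [0,0,0,0,0,0,1]

```text
t: 31.98
eef_pos: [0.4573, 0.1677, 0.0814]
orientation: [[0.125, 0.992, 0.003], [0.992, -0.125, -0.002], [-0.002, 0.003, -1.0]]
ft_force: [0.5, 0.8, 0.0]
gripper_width: 1.0
```

```bash
python3 - <<'E'
from h import *
go(.4533,.1704,.040)
E
```

```text
cm [ 0.22 -0.43  4.14] deg [ 0.17  0.11 -0.26] at [0.4573 0.1677 0.0814] F [0.4816 0.8092 0.046 ] w 1.0001404193405035
```

Request:
carry_out:
  deltas:
    - [0.2,-0.4,1,0.2,0.1,-0.2,1]
    - [0,0,1.6,0,0,0,1]
    - [0,0,1.2,0,0,0,1]
    - [0,0,0,0,0,0,1]
    - [0,0,0,0,0,0,1]

```text
t: 32.6
eef_pos: [0.4541, 0.1708, 0.0415]
orientation: [[0.121, 0.993, 0.001], [0.993, -0.121, 0.001], [0.001, 0.001, -1.0]]
ft_force: [0.0, 0.3, -0.1]
gripper_width: 1.0
```

```bash
python3 - <<'E'
from h import *
go(.4533,.1704,.040)
E
```

```text
cm [-0.05 -0.08  0.15] deg [ 0.04 -0.07 -0.04] at [0.4541 0.1708 0.0415] F [ 0.0412  0.2882 -0.0953] w 1.0004600372629375
```

Request:
carry_out:
  deltas:
    - [-0.05,-0.1,0.1,0,0,0,0.4]
    - [0,0,0,0,0,0,-1]
    - [0,0,0,0,0,0,-1]
    - [0,0,0,0,0,0,-1]
    - [0,0,0,0,0,0,-1]
    - [0,0,0,0,0,0,-1]
    - [0,0,0,0,0,0,-1]
    - [0,0,0,0,0,0,-1]

```text
t: 33.6
eef_pos: [0.4536, 0.1708, 0.0414]
orientation: [[0.121, 0.993, 0.002], [0.993, -0.121, 0.002], [0.003, 0.002, -1.0]]
ft_force: [-0.1, -0.7, -0.4]
gripper_width: 0.448
```

```bash
python3 - <<'E'
from h import *
z=manip.sense()["eef_pos"][2]
go(.6369,.0501,z+.003)
E
```

```text
cm [-9.78 19.64 -0.3 ] deg [ 0.12 -0.15 -0.03] at [0.4536 0.1708 0.0414] F [-0.0536 -0.6749 -0.4286] w 0.44808342326823697
```

Request:
carry_out:
  deltas:
    - [0,0,-2,0,0,0,-1]
    - [0,0,-3,0,0,0,-1]
    - [0,0,-3,0,0,0,-1]
    - [0,0,-3,0,0,0,-1]
    - [-2,0,-1,0,0,0,-1]
    - [-2.8,1,0,0,0,0,-1]
    - [-2.8,1,0,0,0,0,-1]
    - [-2,2,0,0,0,0,-1]
    - [0,3,0,0,0,0,-1]
    - [0,3,0,0,0,0,-1]
    - [0,3,0,0,0,0,-1]
    - [0,3,0,0,0,0,-1]
    - [0,2,0,0,0,0,-1]
    - [0,0,0,0,0,0,-1]
    - [0,0,0,0,0,0,-1]

```text
t: 35.48
eef_pos: [0.6116, 0.0318, 0.1524]
orientation: [[0.131, 0.991, -0.02], [0.991, -0.131, -0.007], [-0.009, -0.019, -1.0]]
ft_force: [-0.8, 0.5, -1.4]
gripper_width: 0.445
```

```bash
python3 - <<'E'
from h import *
go(.6369,.0501,.0444)
E
```

```text
cm [ 2.12  2.29 10.8 ] deg [-1.07  0.52 -0.64] at [0.6116 0.0318 0.1524] F [-0.7634  0.4577 -1.3936] w 0.4452480233990513
```

Request:
carry_out:
  deltas:
    - [2.1,2.3,0,-1.1,0.5,-0.6,-1]
    - [0,0,0,0,0,0,-1]
    - [0,0,0,0,0,0,-1]

```text
t: 35.85
eef_pos: [0.6339, 0.0485, 0.1512]
orientation: [[0.122, 0.993, -0.003], [0.993, -0.122, -0.0], [-0.0, -0.003, -1.0]]
ft_force: [0.1, -0.5, -1.5]
gripper_width: 0.449
```

```bash
python3 - <<'E'
from h import *
go(.6369,.0501,.0444)
E
```

```text
cm [ 0.19  0.28 10.68] deg [-0.16  0.02 -0.1 ] at [0.6339 0.0485 0.1512] F [ 0.1162 -0.4861 -1.4607] w 0.44851987141014843
```

Request:
carry_out:
  deltas:
    - [0.2,0.3,1,-0.2,0,-0.1,-1]
    - [0,0,2,0,0,0,-1]
    - [0,0,2,0,0,0,-1]
    - [0,0,1.5,0,0,0,-1]
    - [0,0,0,0,0,0,-1]
    - [0,0,0,0,0,0,-1]

```text
t: 36.6
eef_pos: [0.6347, 0.0491, 0.0799]
orientation: [[0.121, 0.993, -0.003], [0.993, -0.121, -0.001], [-0.002, -0.003, -1.0]]
ft_force: [0.7, 0.6, -1.8]
gripper_width: 0.445
```

```bash
python3 - <<'E'
from h import *
go(.6369,.0501,.0444)
E
```

```text
cm [0.13 0.21 3.55] deg [-0.17  0.09 -0.07] at [0.6347 0.0491 0.0799] F [ 0.7331  0.5778 -1.7575] w 0.4450162692360039
```

Request:
carry_out:
  deltas:
    - [0.1,0.2,1,-0.2,0.1,0,-1]
    - [0,0,1.2,0,0,0,-1]
    - [0,0,0.6,0,0,0,-1]
    - [0,0,0,0,0,0,-1]
    - [0,0,0,0,0,0,-1]

```text
t: 37.22
eef_pos: [0.6378, 0.0501, 0.051]
orientation: [[0.121, 0.993, 0.003], [0.993, -0.121, 0.001], [0.001, 0.003, -1.0]]
ft_force: [0.5, 0.1, -1.8]
gripper_width: 0.446
```

```bash
python3 - <<'E'
from h import *
go(.6369,.0501,.0444)
E
```

```text
cm [-0.01 -0.09  0.66] deg [ 0.15 -0.05 -0.06] at [0.6378 0.0501 0.051 ] F [ 0.5403  0.1481 -1.7624] w 0.445542599500939
```

Request:
carry_out:
  deltas:
    - [0,-0.1,0.4,0.1,0,0,-1]
    - [0,0,0.25,0,0,0,-1]
    - [0,0,0,0,0,0,-1]
    - [0,0,0,0,0,0,-1]

```text
t: 37.72
eef_pos: [0.6373, 0.0502, 0.0447]
orientation: [[0.121, 0.993, 0.002], [0.993, -0.121, 0.001], [0.001, 0.002, -1.0]]
ft_force: [-0.2, 0.5, -2.2]
gripper_width: 0.448
```

Request:
carry_out:
  deltas:
    - [0,0,0.03,0,0,0,-1]
    - [0,0,0.03,0,0,0,-1]

```text
t: 37.98
eef_pos: [0.6373, 0.0503, 0.0445]
orientation: [[0.121, 0.993, 0.002], [0.993, -0.121, 0.001], [0.002, 0.002, -1.0]]
ft_force: [-1.0, -0.1, 2.1]
gripper_width: 0.448
```

The force reading has changed sign, so the can has touched the floor. I'll release it and rise.

Request:
carry_out:
  deltas:
    - [0,0,0,0,0,0,0]
    - [0,0,0,0,0,0,0.2]
    - [0,0,0,0,0,0,0.5]
    - [0,0,0,0,0,0,0.8]
    - [0,0,0,0,0,0,1]
    - [0,0,0,0,0,0,1]
    - [0,0,-2,0,0,0,1]
    - [0,0,-3,0,0,0,1]
    - [0,0,-3,0,0,0,1]
    - [0,0,-3,0,0,0,1]
    - [0,0,-1,0,0,0,1]
    - [0,-2,0,0,0,0,1]
    - [0,-3,0,0,0,0,1]
    - [0,-3,0,0,0,0,1]
    - [0,-3,0,0,0,0,1]
    - [0,-3,0,0,0,0,1]
    - [0,-3,0,0,0,0,1]
    - [0,0,0,0,0,0,1]
    - [0,0,0,0,0,0,1]

```text
t: 40.35
eef_pos: [0.4642, 0.0703, 0.173]
orientation: [[0.122, 0.992, 0.007], [0.992, -0.122, 0.002], [0.003, 0.007, -1.0]]
ft_force: [0.2, 0.0, 0.9]
gripper_width: 1.002
```

```bash
python3 - <<'E'
from h import *
B=dict(a=(.6462,.1274),b=(.6369,.0501),c=(.6275,-.0275),d=(.6182,-.1050))
for n in["top","side"]:
    p=manip.camera(n);w=grid(p)
    for k in B: print(n,k,*fitcap(w,k,B[k],.003))
    c=p["pixels"][90:210,140:400] if n=="top" else p["pixels"][110:280,130:330]
    cv2.imwrite(f"pics/{n}F.png",cv2.resize(c[:,:,::-1],None,fx=3,fy=3,interpolation=cv2.INTER_CUBIC))
s=manip.sense();print(s["t"],s["eef_pos"],s["ft_force"])
E
```

```text
Traceback (most recent call last):
  File "h.py", line 19, in fitcap
    return r.x,len(s),mid,len(top),np.round(np.percentile(P[:,2],99),3)
                                            ~~~~~~~~~~~~~^^^^^^^^^^^
IndexError: index -1 is out of bounds for axis 0 with size 0
```

The arm hides the tray from the top camera, so I'll swing it aside.

Request:
carry_out:
  deltas:
    - [2,-0.5,-1,0,0,0,1]
    - [3,-0.6,-1,0,0,0,1]
    - [3,-0.6,-1,0,0,0,1]
    - [3,-0.6,0,0,0,0,1]
    - [3,-0.6,0,0,0,0,1]
    - [3,-0.6,0,0,0,0,1]
    - [3,-0.6,0,0,0,0,1]
    - [3,-0.6,0,0,0,0,1]
    - [3,-0.6,0,0,0,0,1]
    - [3,-0.6,0,0,0,0,1]
    - [0,0,0,0,0,0,1]

```text
t: 41.78
eef_pos: [0.4543, 0.374, 0.2016]
orientation: [[0.133, 0.991, 0.013], [0.991, -0.133, -0.004], [-0.002, 0.014, -1.0]]
ft_force: [0.7, -0.6, -1.1]
gripper_width: 0.999
```

```bash
python3 - <<'E'
from h import *
B=dict(a=(.6462,.1274),b=(.6369,.0501),c=(.6275,-.0275),d=(.6182,-.1050))
for n in["top","side"]:
    p=manip.camera(n);w=grid(p)
    c=p["pixels"][90:210,140:400] if n=="top" else p["pixels"][110:280,130:330]
    cv2.imwrite(f"pics/{n}F.png",cv2.resize(c[:,:,::-1],None,fx=3,fy=3,interpolation=cv2.INTER_CUBIC))
    for k in B:
        try: print(n,k,*fitcap(w,k,B[k],.003))
        except Exception as e: print(n,k,"hidden")
s=manip.sense();print(s["t"],s["eef_pos"],s["ft_force"])
E
```

```text
top a [0.6464 0.1284] 204 [0.6453 0.128 ] 365 0.097
top b [0.6369 0.0498] 109 [0.6357 0.0496] 238 0.082
top c [ 0.6281 -0.0279] 63 [ 0.6276 -0.0277] 158 0.067
top d [ 0.6183 -0.105 ] 34 [ 0.6174 -0.1051] 111 0.051
side a [0.6472 0.1286] 559 [0.6483 0.1329] 172 0.098
side b [0.6381 0.0503] 104 [0.6231 0.0486] 24 0.079
side c [ 0.6294 -0.0279] 173 [ 0.6283 -0.0257] 76 0.067
side d [ 0.6194 -0.1046] 85 [ 0.6184 -0.1018] 48 0.053
41.875 [0.455  0.3708 0.2018] [ 0.5001 -0.132   0.3309]
```

View pics/topF.png

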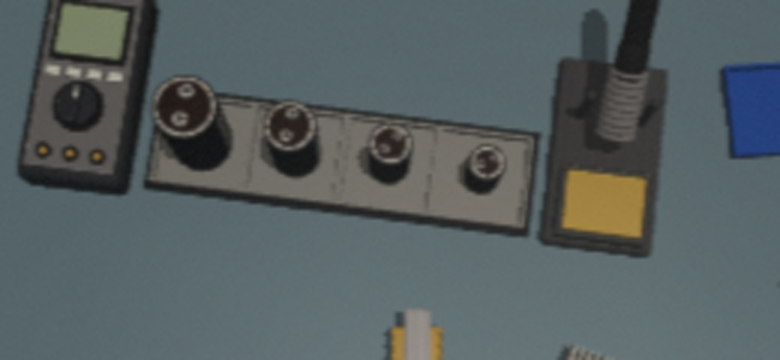

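View pics/sideF.png

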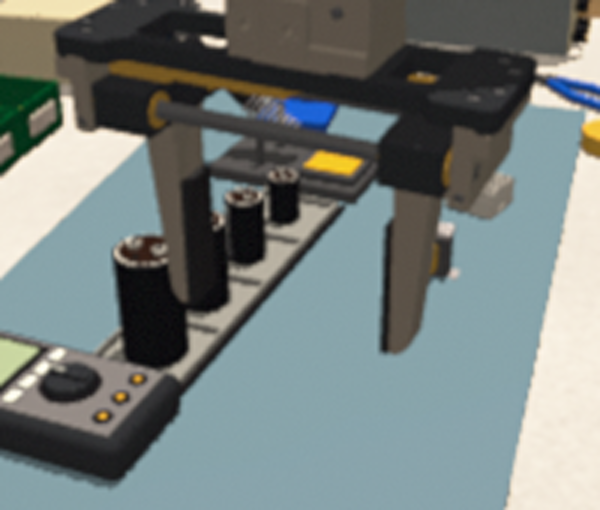

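The top view shows four upright cans from the meter to the stand: (185,105), (290,125), (390,145) and (487,160), largest to smallest, one per compartment. The side view agrees, and the robot is clear of everything.

```bash
python3 -c "
from cell import manip
print(manip.finish_job())"
```

```text
the job is handed in; nothing more can be done
None
```

All four capacitors stand upright in the tray, largest to smallest from the meter: cap_a in bay1, cap_b in bay2, cap_c in bay3 and cap_d in bay4. The job was handed in at about 42 s of the 112 s allowed; it reports no verdict.

- **Position:** the final fits put every can within about 2 mm of its compartment centre, with tops at the expected heights.
- **Forces:** the wrist readings I saw stayed under 3 N, and the gripper was clear of everything at the end.
- **Doubtful readings:** in the last side view a finger partly hid cap_b, so its rim fit there (24 points) was unusable. Its side wall and the top view put it at centre. The gripper read 27 mm on cap_d, a 30 mm can, which I put down to sensor scale.

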